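# Lock a notched blank in a spring-plunger jig

## Task

Get the notched timber blank locked in the drilling jig: first pull the sprung plunger back by its upright handle until the catch pops out and holds it there. Then lay the blank flat in the jig along the low fence, its notch facing the plunger and its notched end towards the stop, push it against the sprung bumper and trip pin right up to the stop, and hold it pressed there, steady, while the plunger creeps out all the way into the notch. Let go so that the blank stays locked, and leave the other things on the bench where they are.

Things in the scene. Friction and masses are not known exactly. Their poses are not given: they have to be found in the camera images.
- jig: Plywood jig board, top at z = 12 mm, screwed to the bench; place and yaw differ each time. Frame (mm here and below): z up, origin on its underside right below the centre of a seated blank; +x towards the stop, +y to the fence, -y to the plunger. Board: x -110..135, y -125..67. A seated blank has this frame's directions and its origin at x 0, y 0..2, z 12.
- stop_foot (a point): On the board's top at the foot of the hardwood stop's face, jig (80, 2, 12) mm. The stop's face is at x = 80, it is 20 thick, y -46..52, top at z = 58. It is rigid: a blank right home is felt as a hard stop. Pushing the blank home against bumper and trip pin takes about 10 to 13 N.
- fence_top (a point): Middle of the top of the low hardwood fence, jig (-10, 41, 22) mm. The fence's inner face, along which the blank lies, is at y = 30; it is 22 wide, x -105..85, and only 10 mm higher than the board.
- bumper (a joint): Rubber-faced sprung bumper, 20 mm across, at jig y = 14, z = 34 mm, in the stop's face: 0 = standing 12 mm out of the face, 0.012 m = pressed flush. It pushes the blank back with 4 N at 0 and 6.4 N when flush, so a blank that is let go before the plunger is in its notch is thrown back.
- housing_top (a point): Middle of the top of the aluminium plunger housing, fixed on the board, jig (35, -63.5, 50) mm; the housing spans x 13..57, y -85..-42.
- blank: The notched hardwood blank, loose, 160 x 56 x 48 mm (x, y, z), about 0.3 kg; the only timber with a notch. Origin at the centre of its underside, z up. Square notch 26 wide, 14 deep, through the full height of its -y side, centred at x = +35. Grip it across y (56 mm), about x = -25, to stay clear of the plunger housing, fingertips above the fence (over 10 mm above its underside).
- plunger (a joint): Steel sprung plunger, 16 mm rod along the jig's y at x 35, z 34 mm: 0 = out (nose at y = -10, in the blank's way), grows as pulled back to -y, at most 0.032 m. Spring 5 N at 0, 11 N at 0.032; an air damper (250 N per m/s) makes it slow: pull at about 20 mm/s, it takes some 1 s to come out. Caught: about 0.029. Home in the notch of a seated blank: 0.002 to 0.004, pressing the blank on the fence.
- handle_top (a point): Centre of the top edge of the plunger's dark steel upright pull handle, a plate 44 mm (jig x) by 12 mm (jig y, the pull direction), 25 to 85 mm above the bench. It moves with the plunger: jig x = 35, y = -144 mm when out, -173 when caught. What is beside it within 50 mm is lower than 51 mm.
- trip (a joint): Steel trip pin with its catch bar, sliding along the jig's x; value: how far the pin stands out of the stop's face (m). About 0.003 while the plunger is out (the bar rests on the plunger's sleeve). When the plunger is pulled past 0.029 its spring (3 to 4 N) pops it out to 0.011 and the bar holds the plunger back. A blank pushing the pin in below 0.003 lets the plunger go.
- trip_tip (a point): Tip of the trip pin (10 mm across), at jig y = -16, z = 34 mm; it moves with trip.
- timber: Bystander: plain timber off-cut without a notch, 66 x 200 x 46 mm, loose. Origin at the centre of its underside, length along its y.
- tape: Bystander: tape measure standing on its base, 38 x 70 x 62 mm, loose. Origin at the centre of its underside.
- sander: Bystander: sanding block, 63 x 110 x 32 mm, loose. Origin at the centre of its underside.
- wax: Bystander: round white tin, 79 mm across, 41 mm high, loose. Origin at the centre of its underside.

How it is judged:
On the way, in this order (a step that is already met when the one before it is completed fails the run):
1. the plunger is pulled back and the catch has popped out and holds it (value of joint plunger above 0.024 m and value of joint trip above 0.007 m), for 0.2 s.
2. the blank lies flat in the jig beside the fence, right way round, short of the stop, with the plunger still held back (all of step 1 and x of blank in the frame of jig between -0.07 and -0.005 m and y of blank in the frame of jig between -0.012 and 0.012 m and z of blank in the frame of jig below 0.018 m and angle between the x axis of blank and the x axis of jig, either way round below 0.15 rad), for 0.1 s.
3. the robot holds the blank pressed at the stop while the plunger has come out into the notch (x of blank in the frame of jig above -0.006 m and value of joint plunger below 0.01 m and contact force between any of the fingers, the arm and blank above 1 N), for 0.2 s.
At the end, for the whole second after the job is handed in: The blank lies flat and still in the jig along the fence, its end within 8 mm of the stop (the bumper pushes it back onto the plunger by up to 5 mm), in line with the jig within 0.06 rad and 6 mm sideways, with the plunger home in the notch (plunger below 0.008), the robot having let go (x of blank in the frame of jig between -0.008 and 0.003 m and y of blank in the frame of jig between -0.006 and 0.006 m and z of blank in the frame of jig between 0.008 and 0.016 m and angle between the x axis of blank and the x axis of jig, either way round below 0.06 rad and angle between blank's own z axis and vertical below 0.05 rad and value of joint plunger below 0.008 m and linear speed of blank below 0.01 m/s); the robot touches nothing.
It fails at once if the plain timber off-cut is moved more than 30 mm (distance of timber from where it was at the start of the episode above 0.03 m).
It fails at once if the tape measure is moved more than 30 mm (distance of tape from where it was at the start of the episode above 0.03 m).
It fails at once if the sanding block is moved more than 30 mm (distance of sander from where it was at the start of the episode above 0.03 m).
It fails at once if the wax tin is moved more than 30 mm (distance of wax from where it was at the start of the episode above 0.03 m).
It also fails if it takes over 61 s, if anything falls off the work surface, if the arm or the gripper's body presses on something with over 40 N, if the wrist force passes 120 N, or if a joint passes its speed limit or range.

## Robot

A 6-joint arm with a two-finger parallel gripper is mounted at the origin on a cart in front of the work surface, level with it; the furniture and walls round the work are solid. World frame = base frame: x ahead of the robot, y to its left, z up, the work surface at z = 0. Lengths are in m, angles in rad, forces in N, time in s.
With the tool pointing down it reaches from about 0.35 to 0.975 m from the base axis. Payload 4.9 kg.
Tool frame: the origin (TCP) lies midway between the tips of the shut fingers; the grasp point (between the pads) lies 19 mm behind it (ctrl.tcp_to_grasp is the distance from the TCP to the grasp point, in m); z points along the fingers, y is the line along which they close (so a half turn about z gives the same grasp; the last joint's range is limited). The gripper opens to 85 mm and grips with 20 to 120 N. Pads are 22 mm wide; open, the fingers measure 114 mm over their backs; the gripper's body (76 mm by 85 mm) begins 54 mm behind the grasp point. The pads swing forward as they close: fully open they stand 13 mm farther back than shut.
Start: joints at [-1.294, 0.053, 1.613, -0, 1.476, -0.119], TCP at [0.241, -0.577, 0.231] pointing down, gripper open.
Joint ranges: [-3.01, 3.01], [-1.01, 2.22], [0.06, 2.58], [-1.02, 4.17], [0.09, 2.62], [-3.14, 3.14]. Speed limits (rad/s): [2.57, 2.57, 3.14, 3.14, 3.14, 3.14].

## Interface

Orientations are given as a rotation vector (axis times angle).
In Python, from station import ctrl, cam, order, get_obs gives the robot as it stands (ctrl), with the cameras (cam), the readings as plain functions and the job (order).
- The arm moves only by the shell command python3 jog.py 'ROWS' [FORCE]. ROWS is rows parted by semicolons, their numbers by spaces, 1 to 20 of them, each of 7 numbers: the finger opening in m, then dx, dy, dz in m, then a rotation vector rx, ry, rz in rad; each row is the pose to reach, as a shift and turn from the pose commanded when the command began, along the tool's axes at that moment; what a row does not reach only later rows make up. A row lasts 1/12 s, in which the tool goes at most 0.0417 m and 0.125 rad, less where a joint would pass 70% of its speed; a pose out of reach is approached as far as the arm can. The fingers move at their own pace and stop on an object; FORCE is the grip in N (left out, the last holds). Time passes only in rows, so rows that do not move let the fingers close. It prints the time, the measured TCP pose, the force, the opening and the grip force at its end.
- get_obs(): the state, without advancing time (a new reading comes with each control period).
- cam.get_image(name): name is "scene" or "top"; returns the picture (384x512x3 uint8, red, green, blue); there is no depth.
- cam.camera_params(name): a dict with "fx", "fy", "cx", "cy" (pixels), "k1" (the pictures are not rectified: a ray, as slopes to the right and down, at radius r is drawn at 1 + k1 r^2 times it, then the intrinsics apply), "T" (4x4, takes a point from camera to world coordinates). Camera axes: x right, y down, z forward; pixel columns grow to the right and rows downward; lengths in m; the calibration is good to about 2 mm. A picture is of the moment at which its call begins. camera_params takes no time and is no camera call.
- order.finish_job(): hands the job in; it is judged then, once.
The state is a dict: "t": time; "q": joint angles; "dq": joint speeds; "effort": joint torques, N m; "tool_pos": TCP position; "tool_rot": TCP orientation; "contact_force": force on the tool from outside, world axes, zero at the start; "wrist_torque": the same for the moment, N m; "opening": finger opening in m; "grip_force": force on a finger pad.
Only numpy, scipy, OpenCV 4.12 (cv2) and the standard library are available. Lean on these libraries where they do the work, as an engineer would, in place of code of your own. Each camera call takes 0.05 s, during which the arm holds its last target. There are 200 camera calls.

## Working session

There is one attempt and no reset: what is moved stays moved. The work goes in short steps, Python scripts to look and compute and a shell command to move; the robot and the scene stay as the last step left them, time stands still between calls to the robot, and variables do not carry over. Pictures are saved under pics/ and viewed, at most 10 in all, crops included, and the job is handed in when it is done.

```bash
ls; mkdir -p pics
python3 - <<'E'
from station import ctrl, cam, order, get_obs
import cv2
for n in ("scene","top"):
    im=cam.get_image(n)[:,:,::-1]; cv2.imwrite(f"pics/{n}0.png",cv2.resize(im,(800,600),interpolation=cv2.INTER_CUBIC)); cv2.imwrite(f"pics/raw_{n}.png",im)
    print(n,cam.camera_params(n))
o=get_obs();print(o)
E
```

```text
jog.py
pics
station.py
scene {'fx': 360.69440247525375, 'fy': 360.69440247525375, 'cx': 255.66780655421437, 'cy': 193.67405221114876, 'k1': -0.08271237326174721, 'T': array([[-0.81459032, -0.29597004,  0.49884301,  0.11381787],
       [-0.57979233,  0.39051497, -0.71507966,  0.70328151],
       [ 0.0168365 , -0.87172231, -0.48971087,  0.52120241],
       [ 0.        ,  0.        ,  0.        ,  1.        ]])}
top {'fx': 407.4377716061928, 'fy': 407.4377716061928, 'cx': 258.41638709911183, 'cy': 184.4288848107593, 'k1': 0.0019646244979066997, 'T': array([[-0.01390293, -0.98912906,  0.14639127,  0.39823555],
       [-0.99976186,  0.01128833, -0.01867604,  0.02734219],
       [ 0.0168205 , -0.14661606, -0.98905045,  1.19790821],
       [ 0.        ,  0.        ,  0.        ,  1.        ]])}
{'t': 0.1, 'q': array([-1.29400794e+00,  5.33100723e-02,  1.61416426e+00,  6.99717735e-06,
        1.47600561e+00, -1.19026068e-01]), 'dq': array([-6.21119629e-04, -2.25941834e-03, -3.19183617e-03,  6.40736341e-04,
        1.15272535e-03, -7.61527985e-05]), 'effort': array([ 1.39667554e-04, -3.94906640e+01, -3.71363282e+01, -1.22014944e-04,
        3.92747606e-03, -1.84707631e-05]), 'tool_pos': array([ 0.24080567, -0.57613174,  0.23016952]), 'tool_rot': array([-3.07842437e+00, -6.17322100e-01,  2.22563611e-04]), 'contact_force': array([-0.27945712, -0.41987932,  0.07660185]), 'wrist_torque': array([ 0.03786691, -0.03921728, -0.02039356]), 'grip_force': 0.0, 'opening': 0.08553811906850908}
```

View pics/top0.png

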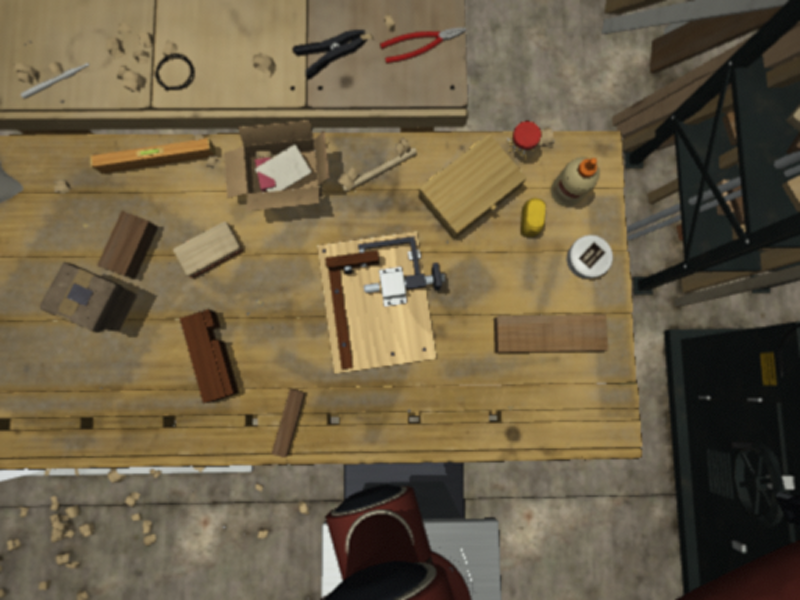

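View pics/scene0.png

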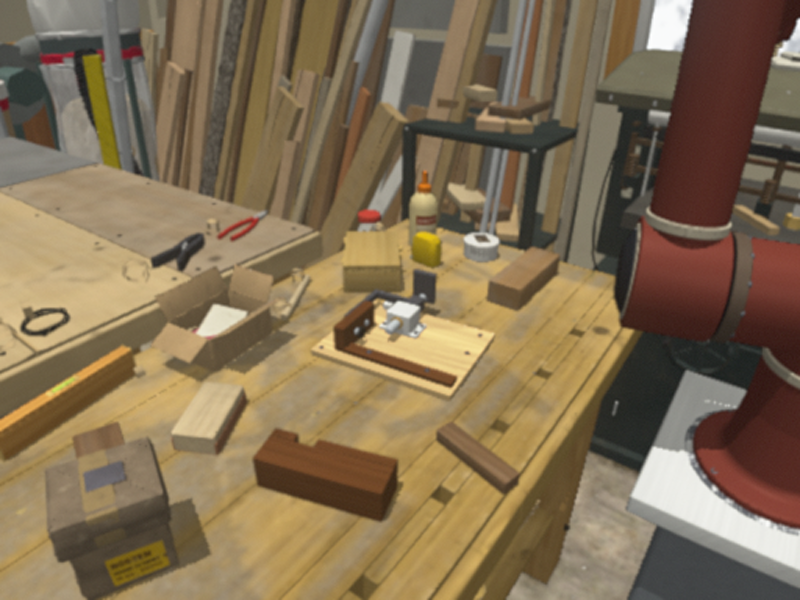

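The top view shows the jig around (378,300) with the stop at the far end, the plunger handle at (438,278) and the blank around (208,355), notch up and to the right. In the scene view the handle is at (424,285) and the blank at (325,470). I'll enlarge both for measuring.

Run:
```python
import cv2
im=cv2.imread("pics/raw_top.png")
a=im[140:245,195:300]; b=im[185:265,105:165]
cv2.imwrite("pics/jig.png",cv2.resize(a,None,fx=5.7,fy=5.7,interpolation=cv2.INTER_CUBIC))
cv2.imwrite("pics/blank.png",cv2.resize(b,None,fx=7,fy=7,interpolation=cv2.INTER_CUBIC))
```

```text
(no output)
```

View pics/jig.png

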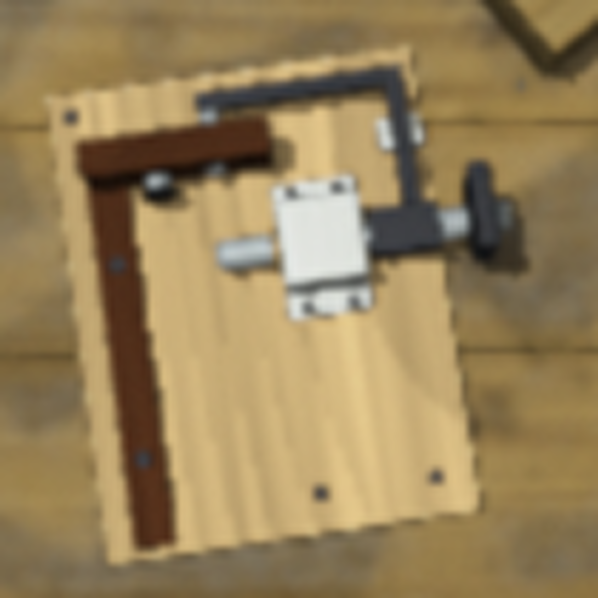

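View pics/blank.png

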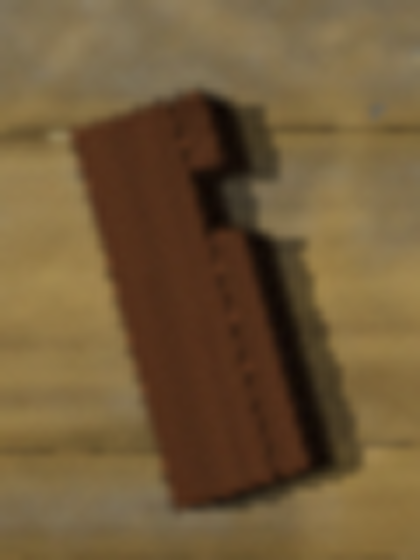

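Jig crop (5.7×): board corners (52,98),(408,48),(480,510),(110,562), stop top far corners (78,143),(268,118), and the handle top near (481,208). Blank crop (7×): top-face corners (75,133),(203,92),(310,467),(175,507), and the notch's outer corners at (222,165) and (243,230).

```bash
cat > h.py <<'E'
import numpy as np
from scipy.optimize import least_squares
from scipy.spatial.transform import Rotation as R
from station import ctrl, cam, order, get_obs
def proj(P,n="top"):
    c=cam.camera_params(n);T=c["T"];p=(np.atleast_2d(P)-T[:3,3])@T[:3,:3]
    s=p[:,:2]/p[:,2:];s=s*(1+c["k1"]*(s**2).sum(1,keepdims=True))
    return s*[c["fx"],c["fy"]]+[c["cx"],c["cy"]]
def w(pose,P):
    x,y,a=pose;P=np.atleast_2d(P)/1000.;c,s=np.cos(a),np.sin(a)
    return np.c_[x+c*P[:,0]-s*P[:,1],y+s*P[:,0]+c*P[:,1],P[:,2]]
def fit(P,uv,x0,n="top"):
    r=least_squares(lambda p:(proj(w(p,P),n)-uv).ravel(),x0,loss="soft_l1",f_scale=.7)
    return r.x,(proj(w(r.x,P),n)-uv)
def crop(c,o,k):return (np.array(c,float)+.5)/k-.5+np.array(o)
def tool(d):
    """world displacement -> tool axes"""
    return R.from_rotvec(get_obs()["tool_rot"]).inv().apply(d)
E
python3 - <<'E'
from h import *
np.set_printoptions(precision=4,suppress=True)
P=[[135,67,12],[135,-125,12],[-110,-125,12],[-110,67,12],[100,52,58],[100,-46,58],[57,-42,50],[57,-85,50],[-105,52,22],[-105,30,22]]
uv=crop([[52,98],[408,48],[480,510],[110,555],[78,143],[268,118],[273,190],[353,178],[135,548],[173,542]],(195,140),5.7)
j,r=fit(P,uv,[.55,.05,0]);print("jig",j,r)
b,r=fit([[80,28,48],[80,-28,48],[-80,-28,48],[-80,28,48],[48,-28,48],[22,-28,48]],crop([[75,133],[203,92],[310,467],[175,507],[222,165],[243,230]],(105,185),7),[.5,.3,.2]);print("blank",b,r)
u=(proj(w(j,[[35,-144,85],[35,-173,85],[35,-144,25]]))-[195,140]+.5)*5.7-.5;print("handle pix",u)
print("handle",w(j,[[35,-144,85],[35,-173,85]]),"seat",w(j,[[-25,0,12]]))
print("blank grip",w(b,[[-25,0,0]]))
# scene check
for nm,p,Q in(("jig",j,[[135,67,12],[-110,-125,12],[-110,67,12],[35,-144,85]]),("blank",b,[[80,28,48],[80,-28,48],[-80,-28,48],[-80,28,48],[-80,28,0]])):
    print(nm,proj(w(p,Q),"scene")*800/512)
print(R.from_rotvec(get_obs()["tool_rot"]).as_matrix())
E
```

```text
jig [0.5356 0.085  0.131 ] [[-1.0226 -0.7066]
 [ 0.5082 -0.7991]
 [ 0.3265 -0.1854]
 [-0.5778  1.5537]
 [-0.717  -0.8842]
 [ 0.0965 -1.2552]
 [-0.0163  1.493 ]
 [ 0.8406  1.5018]
 [-0.3005  0.2197]
 [ 0.6683  0.1558]]
blank [0.451  0.3617 0.2997] [[-0.8978 -0.2167]
 [ 0.1062 -0.4202]
 [ 0.2498  0.6019]
 [-0.0748  1.2334]
 [ 0.4322 -0.094 ]
 [-0.081  -0.5819]]
handle pix [[485.292  201.0881]
 [544.079  192.7808]
 [477.2615 220.9826]]
handle [[ 0.5891 -0.0532  0.085 ]
 [ 0.5929 -0.0819  0.085 ]] seat [[0.5108 0.0818 0.012 ]]
blank grip [[0.4271 0.3543 0.    ]]
jig [[309.7598 348.2608]
 [494.9048 332.6818]
 [449.759  395.2299]
 [424.5219 270.9023]]
blank [[252.6837 457.6239]
 [276.2804 426.8185]
 [399.5985 458.4265]
 [383.2748 493.9341]
 [383.2171 523.4439]]
[[ 0.9227  0.3856 -0.0005]
 [ 0.3856 -0.9227  0.0018]
 [ 0.0002 -0.0019 -1.    ]]
```

```bash
cat > ov.py <<'E'
from h import *
import cv2
def box(x0,x1,y0,y1,z0,z1):
    c=[[x,y,z] for z in(z0,z1) for x,y in((x0,y0),(x1,y0),(x1,y1),(x0,y1))]
    return np.array(c,float),[(0,1),(1,2),(2,3),(3,0),(4,5),(5,6),(6,7),(7,4),(0,4),(1,5),(2,6),(3,7)]
J=[box(-110,135,-125,67,0,12),box(80,100,-46,52,12,58),box(-105,85,30,52,12,22),box(13,57,-85,-42,12,50),box(13,57,-150,-138,25,85)]
B=[box(-80,80,-28,28,0,48),box(22,48,-28,-14,0,48)]
def ov(img,n,items,o,wh,k):
    a=cv2.resize(img[o[1]:o[1]+wh[1],o[0]:o[0]+wh[0]],None,fx=k,fy=k,interpolation=cv2.INTER_CUBIC)
    for pose,bs in items:
        for c,e in bs:
            u=((proj(w(pose,c),n)-o+.5)*k-.5).round().astype(int)
            for i,j in e: cv2.line(a,tuple(map(int,u[i])),tuple(map(int,u[j])),(0,255,255) if bs is J else (255,255,0),1)
    return a
E
python3 - <<'E'
from ov import *
j=[0.5356,0.085,0.131];b=[0.451,0.3617,0.2997]
t=cv2.imread("pics/raw_top.png");s=cv2.imread("pics/raw_scene.png");it=[(j,J),(b,B)]
a=ov(t,"top",it,(110,145),(180,120),4)
cv2.imwrite("pics/ovt.png",a)
cv2.imwrite("pics/ovs.png",ov(s,"scene",it,(155,165),(165,170),3.5))
E
```

```text
(no output)
```

View pics/ovt.png

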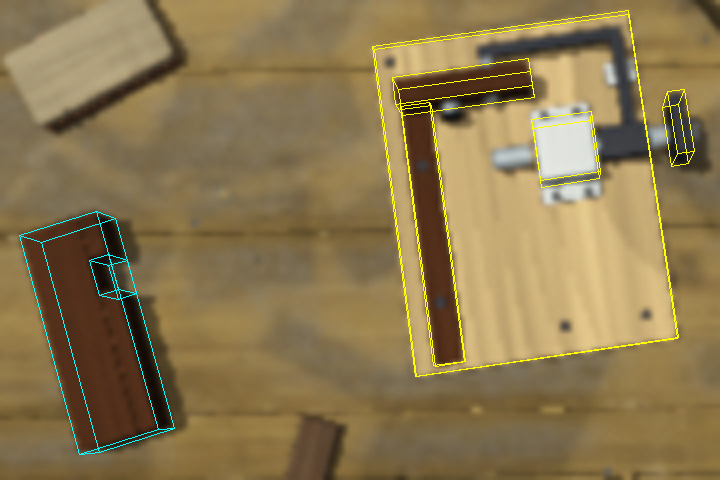

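View pics/ovs.png

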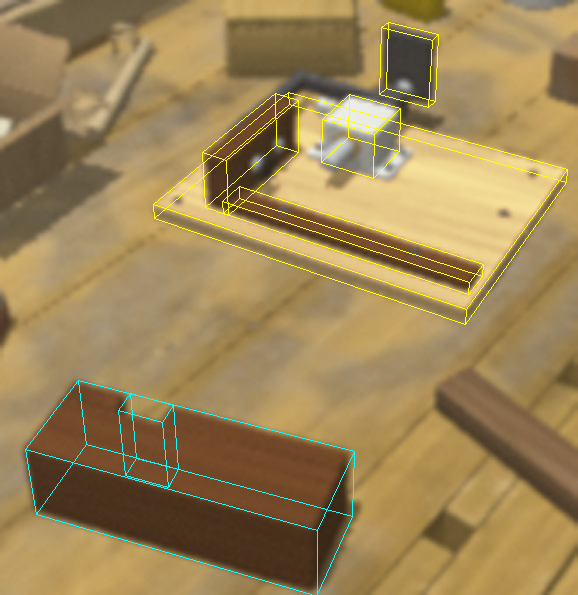

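The overlays agree with both cameras to about 1 px (≈2–3 mm): the jig outline, handle at (678,128), and blank all line up. Next I'll work out the move to the handle.

```bash
cat >> h.py <<'E'
J=np.array([0.5356,0.085,0.131]);BL=np.array([0.451,0.3617,0.2997])
def go(xyz,yaw):
    o=get_obs();r=R.from_rotvec(o["tool_rot"])
    t=R.from_matrix([[np.cos(yaw),np.sin(yaw),0],[np.sin(yaw),-np.cos(yaw),0],[0,0,-1]])
    print("shift",r.inv().apply(np.array(xyz)-o["tool_pos"]).round(4),"turn",(r.inv()*t).as_rotvec().round(4),"pos",o["tool_pos"].round(4),"F",o["contact_force"].round(1))
def injig(p):
    x,y,a=J;d=np.array(p[:2])-[x,y];c,s=np.cos(a),np.sin(a);return np.array([c*d[0]+s*d[1],-s*d[0]+c*d[1],p[2]])*1000
E
python3 - <<'E'
from h import *
p=w(J,[[35,-144,0]])[0];go([p[0],p[1],.14],J[2])
E
R="0.06 0.523 -0.348 0.091 -0.002 0 0.265"; python3 jog.py '0.06 0.523 -0.348 0.091 -0.002 0 0.265;0.06 0.523 -0.348 0.091 -0.002 0 0.265;0.06 0.523 -0.348 0.091 -0.002 0 0.265;0.06 0.523 -0.348 0.091 -0.002 0 0.265;0.06 0.523 -0.348 0.091 -0.002 0 0.265;0.06 0.523 -0.348 0.091 -0.002 0 0.265;0.06 0.523 -0.348 0.091 -0.002 0 0.265;0.06 0.523 -0.348 0.091 -0.002 0 0.265;0.06 0.523 -0.348 0.091 -0.002 0 0.265;0.06 0.523 -0.348 0.091 -0.002 0 0.265;0.06 0.523 -0.348 0.091 -0.002 0 0.265;0.06 0.523 -0.348 0.091 -0.002 0 0.265;0.06 0.523 -0.348 0.091 -0.002 0 0.265;0.06 0.523 -0.348 0.091 -0.002 0 0.265;0.06 0.523 -0.348 0.091 -0.002 0 0.265;0.06 0.523 -0.348 0.091 -0.002 0 0.265;0.06 0.523 -0.348 0.091 -0.002 0 0.265;0.06 0.523 -0.348 0.091 -0.002 0 0.265' 40
python3 - <<'E'
from h import *
p=w(J,[[35,-144,0]])[0];go([p[0],p[1],.058],J[2])
E
```

```text
t: 1.6
tool_pos: [0.5889, -0.0537, 0.1396]
tool_rot: [3.133, 0.207, -0.002]
contact_force: [-0.1, 0.5, 0.2]
opening: 0.0601
grip_force: 0.0
shift [ 0.0004 -0.0006  0.0816] turn [0.0021 0.0014 0.0011] pos [ 0.5889 -0.0537  0.1396] F [-0.1  0.5  0.2]
```

```bash
python3 jog.py '0.06 0 0 0.03 0 0 0;0.06 0 0 0.06 0 0 0;0.06 0 0 0.082 0 0 0;0.06 0 0 0.082 0 0 0;0 0 0 0.082 0 0 0;0 0 0 0.082 0 0 0;0 0 0 0.082 0 0 0;0 0 0 0.082 0 0 0;0 0 0 0.082 0 0 0;0 0 0 0.082 0 0 0' 40
python3 - <<'E'
from h import *
print(injig(get_obs()["tool_pos"]))
E
```

```text
t: 2.43
tool_pos: [0.5908, -0.0532, 0.061]
tool_rot: [3.134, 0.205, 0.006]
contact_force: [-2.2, 5.3, 6.6]
opening: 0.011
grip_force: 42.4
[  36.63360928 -144.22622909   61.02746613]
```

```bash
python3 jog.py '0 0 0.002 0 0 0 0;0 0 0.004 0 0 0 0;0 0 0.006 0 0 0 0;0 0 0.008 0 0 0 0;0 0 0.01 0 0 0 0;0 0 0.012 0 0 0 0;0 0 0.014 0 0 0 0;0 0 0.016 0 0 0 0;0 0 0.018 0 0 0 0;0 0 0.02 0 0 0 0;0 0 0.022 0 0 0 0;0 0 0.024 0 0 0 0;0 0 0.026 0 0 0 0;0 0 0.027 0 0 0 0;0 0 0.028 0 0 0 0;0 0 0.029 0 0 0 0;0 0 0.03 0 0 0 0;0 0 0.031 0 0 0 0;0 0 0.032 0 0 0 0;0 0 0.032 0 0 0 0'
python3 - <<'E'
from h import *
print(injig(get_obs()["tool_pos"]))
E
```

```text
t: 4.1
tool_pos: [0.5947, -0.0826, 0.061]
tool_rot: [-3.131, -0.206, -0.005]
contact_force: [-2.6, 12.0, 7.5]
opening: 0.0113
grip_force: 42.6
[  36.68949796 -173.89381618   60.96222406]
```

```bash
python3 jog.py '0 0 0.001 0 0 0 0;0 0 0.002 0 0 0 0;0 0 0.003 0 0 0 0;0 0 0.003 0 0 0 0'
python3 - <<'E'
from h import *
import cv2
print(injig(get_obs()["tool_pos"]))
a=cam.get_image("top")[140:245,195:300,::-1];cv2.imwrite("pics/jig2.png",cv2.resize(a,None,fx=5.7,fy=5.7,interpolation=cv2.INTER_CUBIC))
E
```

```text
t: 4.43
tool_pos: [0.5949, -0.0841, 0.0609]
tool_rot: [-3.128, -0.205, -0.004]
contact_force: [-4.2, 18.3, 8.8]
opening: 0.011
grip_force: 42.9
[  36.68857842 -175.40906089   60.94360618]
```

The force rose from 12 to 18 N over 1.5 mm, so the plunger is at its end stop. I'll ease back 5 mm to check that the catch holds.

```bash
python3 jog.py '0 0 -0.002 0 0 0 0;0 0 -0.004 0 0 0 0;0 0 -0.005 0 0 0 0;0 0 -0.005 0 0 0 0'
python3 - <<'E'
from h import *
print(injig(get_obs()["tool_pos"]))
E
python3 jog.py '0.04 0 0 0 0 0 0;0.04 0 0 0 0 0 0;0.04 0 0 0 0 0 0;0.04 0 0 0 0 0 0;0.04 0 0 -0.03 0 0 0;0.04 0 0 -0.07 0 0 0;0.04 0 0 -0.11 0 0 0;0.085 0 0 -0.15 0 0 0;0.085 0 0 -0.15 0 0 0'
python3 - <<'E'
from h import *
p=w(BL,[[-25,0,0]])[0];go([p[0],p[1],.16],BL[2])
E
```

```text
t: 4.82
tool_pos: [0.5945, -0.0813, 0.061]
tool_rot: [-3.133, -0.206, -0.005]
contact_force: [-2.7, 10.6, 7.6]
opening: 0.0112
grip_force: 42.6
[  36.70022976 -172.61579516   60.98173691]
t: 5.57
tool_pos: [0.598, -0.0852, 0.2196]
tool_rot: [3.127, 0.204, 0.026]
contact_force: [2.0, -0.6, 0.6]
opening: 0.063
grip_force: 0.0
shift [-0.1132 -0.4585  0.0537] turn [ 0.0102 -0.0152 -0.1693] pos [ 0.598  -0.0852  0.2196] F [ 2.  -0.6  0.6]
```

```bash
python3 jog.py '0.085 -0.113 -0.458 0.054 0.01 -0.015 -0.169;0.085 -0.113 -0.458 0.054 0.01 -0.015 -0.169;0.085 -0.113 -0.458 0.054 0.01 -0.015 -0.169;0.085 -0.113 -0.458 0.054 0.01 -0.015 -0.169;0.085 -0.113 -0.458 0.054 0.01 -0.015 -0.169;0.085 -0.113 -0.458 0.054 0.01 -0.015 -0.169;0.085 -0.113 -0.458 0.054 0.01 -0.015 -0.169;0.085 -0.113 -0.458 0.054 0.01 -0.015 -0.169;0.085 -0.113 -0.458 0.054 0.01 -0.015 -0.169;0.085 -0.113 -0.458 0.054 0.01 -0.015 -0.169;0.085 -0.113 -0.458 0.054 0.01 -0.015 -0.169;0.085 -0.113 -0.458 0.054 0.01 -0.015 -0.169;0.085 -0.113 -0.458 0.054 0.01 -0.015 -0.169;0.085 -0.113 -0.458 0.054 0.01 -0.015 -0.169'
python3 - <<'E'
from h import *
import cv2
p=w(BL,[[-25,0,0]])[0];go([p[0],p[1],.018],BL[2])
a=cam.get_image("top")[140:245,195:300,::-1];cv2.imwrite("pics/raw2.png",a);cv2.imwrite("pics/jig3.png",cv2.resize(a,None,fx=5.7,fy=5.7,interpolation=cv2.INTER_CUBIC))
E
```

```text
t: 6.73
tool_pos: [0.4211, 0.356, 0.1529]
tool_rot: [-3.1, -0.471, 0.025]
contact_force: [0.5, 0.7, -0.1]
opening: 0.0847
grip_force: 0.0
shift [0.0072 0.0045 0.1348] turn [-0.0083  0.0147  0.0019] pos [0.4211 0.356  0.1529] F [ 0.5  0.7 -0.1]
```

View pics/jig3.png

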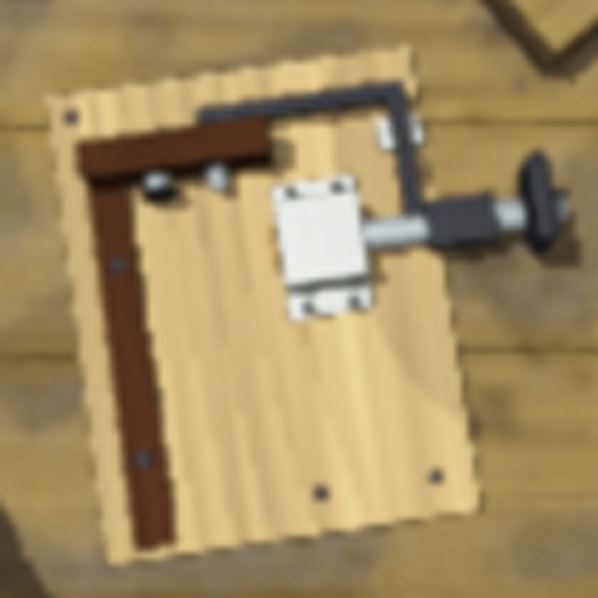

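The plunger is caught: handle now at (537,200), trip pin out at (218,180), bar forward. Now I'll grip the blank.

```bash
python3 jog.py '0.085 0.007 0.0045 0.04 -0.008 0.015 0.002;0.085 0.007 0.0045 0.08 -0.008 0.015 0.002;0.085 0.007 0.0045 0.115 -0.008 0.015 0.002;0.085 0.007 0.0045 0.136 -0.008 0.015 0.002;0.085 0.007 0.0045 0.136 -0.008 0.015 0.002;0 0.007 0.0045 0.136 -0.008 0.015 0.002;0 0.007 0.0045 0.136 -0.008 0.015 0.002;0 0.007 0.0045 0.136 -0.008 0.015 0.002;0 0.007 0.0045 0.136 -0.008 0.015 0.002;0 0.007 0.0045 0.136 -0.008 0.015 0.002' 60
python3 - <<'E'
from h import *
go([0,0,0.1],BL[2])
E
```

```text
t: 7.62
tool_pos: [0.4296, 0.3551, 0.0204]
tool_rot: [-3.104, -0.465, -0.009]
contact_force: [0.1, -2.6, 6.1]
opening: 0.0548
grip_force: 67.4
shift [-0.5143  0.2134 -0.0833] turn [-0.0021 -0.0063 -0.0022] pos [0.4296 0.3551 0.0204] F [ 0.1 -2.6  6.1]
```

```bash
python3 jog.py '0 0 0 -0.03 0 0 0;0 0 0 -0.06 0 0 0;0 0 0 -0.09 0 0 0;0 0 0 -0.11 0 0 0;0 0 0 -0.11 0 0 0'
python3 - <<'E'
from h import *
p=w(J,[[-67.4,-3,0]])[0];go([p[0],p[1],.09],J[2])
E
```

```text
t: 8.03
tool_pos: [0.4302, 0.3559, 0.1336]
tool_rot: [-3.101, -0.465, -0.016]
contact_force: [1.8, 0.6, -2.4]
opening: 0.0546
grip_force: 66.4
shift [-0.0462  0.2818  0.0419] turn [-0.0049 -0.0108  0.1669] pos [0.4302 0.3559 0.1336] F [ 1.8  0.6 -2.4]
```

```bash
python3 jog.py '0 -0.046 0.282 0.042 -0.005 -0.011 0.167;0 -0.046 0.282 0.042 -0.005 -0.011 0.167;0 -0.046 0.282 0.042 -0.005 -0.011 0.167;0 -0.046 0.282 0.042 -0.005 -0.011 0.167;0 -0.046 0.282 0.042 -0.005 -0.011 0.167;0 -0.046 0.282 0.042 -0.005 -0.011 0.167;0 -0.046 0.282 0.042 -0.005 -0.011 0.167;0 -0.046 0.282 0.042 -0.005 -0.011 0.167;0 -0.046 0.282 0.042 -0.005 -0.011 0.167;0 -0.046 0.282 0.042 -0.005 -0.011 0.167;0 -0.046 0.282 0.042 -0.005 -0.011 0.167;0 -0.046 0.282 0.042 -0.005 -0.011 0.167'
python3 - <<'E'
from h import *
import cv2
p=w(J,[[-67.4,-3,0]])[0];go([p[0],p[1],.034],J[2]);print(injig(get_obs()["tool_pos"]))
E
```

```text
t: 9.03
tool_pos: [0.4657, 0.0722, 0.0847]
tool_rot: [3.13, 0.209, -0.016]
contact_force: [0.2, 0.5, -2.9]
opening: 0.0548
grip_force: 66.6
shift [ 0.0041 -0.0008  0.0507] turn [0.0043 0.0102 0.0021] pos [0.4657 0.0722 0.0847] F [ 0.2  0.5 -2.9]
[-70.94288841  -3.55538753  84.70747559]
```

```bash
python3 jog.py '0 0.004 0 0.02 0.004 0.01 0.002;0 0.004 0 0.035 0.004 0.01 0.002;0 0.004 0 0.042 0.004 0.01 0.002;0 0.004 0 0.045 0.004 0.01 0.002;0 0.004 0 0.045 0.004 0.01 0.002'
python3 - <<'E'
from h import *
from ov import *
p=w(J,[[-67.4,-3,0]])[0];go([p[0],p[1],.034],J[2]);o=get_obs();P=injig(o["tool_pos"]);print(P)
t=cam.get_image("top")[:,:,::-1];s=cam.get_image("scene")[:,:,::-1]
c=w(J,[[P[0]+22.4,P[1],0]])[0];bb=[box(-80,80,-28,28,19,67)]
it=[(ctrl and list(J),globals()["J"])]
import ov as O
it=[([0.5356,0.085,0.131],O.J),([c[0],c[1],.131],bb)]
cv2.imwrite("pics/p1.png",np.hstack([cv2.resize(t[140:245,195:295],(400,420)),ov(s,"scene",it,(195,180),(100,100),4.2)[:,:400]]))
E
```

```text
t: 9.45
tool_pos: [0.469, 0.0719, 0.0393]
tool_rot: [3.134, 0.204, -0.002]
contact_force: [-0.2, 0.1, -2.4]
opening: 0.055
grip_force: 66.6Traceback (most recent call last):
  File "<stdin>", line 3, in <module>
  File "h.py", line 10, in w
    x,y,a=pose;P=np.atleast_2d(P)/1000.;c,s=np.cos(a),np.sin(a)
    ^^^^^
ValueError: too many values to unpack (expected 3)
```

Run:
```python
import ov as O
from h import *
import cv2
o=get_obs();P=injig(o["tool_pos"]);print(P)
t=cam.get_image("top")[:,:,::-1];s=cam.get_image("scene")[:,:,::-1]
c=w(J,[[P[0]+22.4,P[1],0]])[0];bb=[O.box(-80,80,-28,28,19,67)]
cv2.imwrite("pics/p1.png",np.hstack([cv2.resize(t[140:245,195:295],(400,420)),O.ov(s,"scene",[(J,O.J),([c[0],c[1],.131],bb)],(195,170),(100,100),4.2)[:,:400]]))
```

```text
[-67.7960694   -4.32741554  39.26246854]
```

View pics/p1.png

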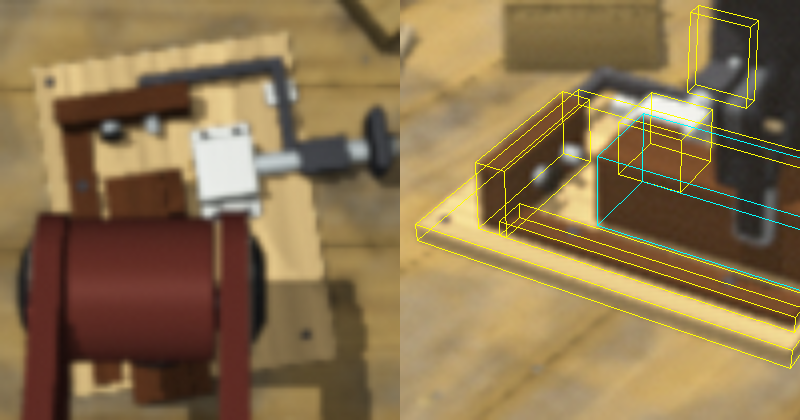

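The blank is level, in line with the jig, and about 6 mm clear of the fence, with the overlay matching in the scene view. The notch faces the plunger. Lowering it now.

```bash
python3 jog.py '0 0 0 0.003 0 0 0;0 0 0 0.006 0 0 0;0 0 0 0.007 0 0 0;0 0 0 0.008 0 0 0;0 0 0 0.008 0 0 0'
python3 - <<'E'
from h import *
o=get_obs();print(injig(o["tool_pos"]))
E
```

```text
t: 9.97
tool_pos: [0.4701, 0.0712, 0.0326]
tool_rot: [3.135, 0.202, 0.002]
contact_force: [-1.6, 0.4, -0.2]
opening: 0.055
grip_force: 67.1
[-66.72108274  -5.15374587  32.60970237]
```

```bash
python3 jog.py '0 0 -0.002 0.001 0 0 0;0 0 -0.004 0.001 0 0 0;0 0 -0.005 0.001 0 0 0;0 0 -0.006 0.001 0 0 0;0 0 -0.006 0.001 0 0 0'
python3 - <<'E'
from h import *
o=get_obs();print(injig(o["tool_pos"]),R.from_euler('z',J[2]).inv().apply(o["contact_force"]))
E
```

```text
t: 10.38
tool_pos: [0.4708, 0.0767, 0.0325]
tool_rot: [3.133, 0.202, 0.007]
contact_force: [-0.2, -3.6, 5.5]
opening: 0.0549
grip_force: 67.7
[-65.34592378   0.27340828  32.54911384] [-0.6331794  -3.58804682  5.54301059]
```

```bash
python3 jog.py '0 0 -0.001 0 0 0 0;0 0 -0.002 0 0 0 0;0 0 -0.002 0 0 0 0'
python3 - <<'E'
from h import *
o=get_obs();print(injig(o["tool_pos"]),R.from_euler('z',J[2]).inv().apply(o["contact_force"]))
E
```

```text
t: 10.63
tool_pos: [0.4705, 0.0787, 0.0325]
tool_rot: [3.133, 0.202, 0.007]
contact_force: [0.2, -3.6, 4.9]
opening: 0.0552
grip_force: 67.8
[-65.33754078   2.24816921  32.5454816 ] [-0.29703679 -3.58129723  4.86621887]
```

```bash
python3 jog.py '0 0 -0.001 0 0 0 0;0 0 -0.002 0 0 0 0;0 0 -0.002 0 0 0 0'
python3 - <<'E'
from h import *
o=get_obs();print(injig(o["tool_pos"]),R.from_euler('z',J[2]).inv().apply(o["contact_force"]))
E
```

```text
t: 10.88
tool_pos: [0.4704, 0.0793, 0.0326]
tool_rot: [3.13, 0.201, 0.007]
contact_force: [0.9, -10.2, 5.7]
opening: 0.055
grip_force: 67.7
[-65.34613308   2.81369849  32.64972059] [ -0.44870416 -10.21463451   5.67028566]
```

Fence contact is at y ≈ 2.7 by my estimate (true 2). I'll back off slightly and slide towards the stop.

```bash
python3 jog.py '0 0 0.001 0 0 0 0;0 0.003 0.001 0 0 0 0;0 0.006 0.001 0 0 0 0;0 0.009 0.001 0 0 0 0;0 0.012 0.001 0 0 0 0;0 0.015 0.001 0 0 0 0;0 0.018 0.001 0 0 0 0;0 0.021 0.001 0 0 0 0;0 0.024 0.001 0 0 0 0;0 0.026 0.001 0 0 0 0;0 0.026 0.001 0 0 0 0'
python3 - <<'E'
from h import *
o=get_obs();print(injig(o["tool_pos"]),R.from_euler('z',J[2]).inv().apply(o["contact_force"]))
E
```

```text
t: 11.8
tool_pos: [0.4945, 0.0823, 0.0325]
tool_rot: [3.132, 0.201, -0.002]
contact_force: [-8.0, -7.2, 13.6]
opening: 0.0549
grip_force: 68.8
[-41.14250141   2.74009128  32.52109624] [-8.82624722 -6.10069955 13.55108716]
```

```bash
python3 jog.py '0 0.002 0.0005 -0.002 0 0 0;0 0.004 0.0005 -0.002 0 0 0;0 0.005 0.0005 -0.002 0 0 0;0 0.005 0.0005 -0.002 0 0 0'
python3 - <<'E'
from h import *
o=get_obs();print(injig(o["tool_pos"]),R.from_euler('z',J[2]).inv().apply(o["contact_force"]),o["wrist_torque"])
E
```

```text
t: 12.13
tool_pos: [0.4988, 0.0829, 0.0326]
tool_rot: [3.133, 0.201, -0.003]
contact_force: [-4.4, -4.7, 3.1]
opening: 0.0548
grip_force: 67.5
[-36.79990113   2.74883033  32.64736295] [-4.95894514 -4.10895156  3.10605659] [-0.67829773  0.30846841 -0.24536563]
```

```bash
python3 jog.py '0 0.002 0 0 0 0 0;0 0.004 0 0 0 0 0;0 0.006 0 0 0 0 0;0 0.008 0 0 0 0 0;0 0.008 0 0 0 0 0'
python3 - <<'E'
from h import *
o=get_obs();print(injig(o["tool_pos"]),R.from_euler('z',J[2]).inv().apply(o["contact_force"]),o["wrist_torque"])
E
```

```text
t: 12.55
tool_pos: [0.5015, 0.0833, 0.0324]
tool_rot: [3.132, 0.203, -0.026]
contact_force: [-24.9, -9.2, 21.6]
opening: 0.055
grip_force: 70.0
[-34.05254024   2.72260129  32.39117969] [-25.85119041  -5.88940175  21.64162538] [-1.13553937  3.32738566 -0.17404511]
```

The push is loading the front edge downward (z 21 N, pitch 0.026), so friction is holding it up. I'll relieve the downward load and correct the pitch.

```bash
python3 - <<'E'
from h import *
go([.5,.08,.03],J[2])
E
python3 jog.py '0 0 0.001 -0.002 0 0.012 0;0 0 0.001 -0.004 0 0.024 0;0 0 0.001 -0.004 0 0.024 0'
python3 - <<'E'
from h import *
o=get_obs();print(injig(o["tool_pos"]),R.from_euler('z',J[2]).inv().apply(o["contact_force"]),o["wrist_torque"]);go([.5,.08,.03],J[2])
E
```

```text
shift [-0.0019  0.003   0.0024] turn [ 0.002   0.0169 -0.0016] pos [0.5015 0.0833 0.0324] F [-24.9  -9.2  21.6]
t: 12.8
tool_pos: [0.5018, 0.0833, 0.0331]
tool_rot: [-3.134, -0.203, -0.019]
contact_force: [-7.0, -3.1, -3.1]
opening: 0.0549
grip_force: 66.7
[-33.78021302   2.68758382  33.14583448] [-7.36720214 -2.14052586 -3.12408618] [-0.57912186  1.54207989 -0.09495216]
shift [-0.0022  0.003   0.0031] turn [ 0.0001 -0.0119 -0.0019] pos [0.5018 0.0833 0.0331] F [-7.  -3.1 -3.1]
```

```bash
python3 jog.py '0 0.002 0 0 0 -0.008 0;0 0.004 0 0 0 -0.008 0;0 0.005 0 0 0 -0.008 0;0 0.005 0 0 0 -0.008 0'
python3 - <<'E'
from h import *
o=get_obs();print(injig(o["tool_pos"]),R.from_euler('z',J[2]).inv().apply(o["contact_force"]),o["wrist_torque"]);go([.5,.08,.03],J[2])
E
```

```text
t: 13.13
tool_pos: [0.5061, 0.0838, 0.0334]
tool_rot: [3.135, 0.203, 0.001]
contact_force: [-12.1, -4.8, 1.9]
opening: 0.055
grip_force: 67.4
[-29.35746451   2.68968679  33.35577028] [-12.61665099  -3.14023342   1.85377084] [-0.73704311  1.8449901  -0.10727498]
shift [-0.0066  0.003   0.0034] turn [ 0.0001 -0.0008 -0.0019] pos [0.5061 0.0838 0.0334] F [-12.1  -4.8   1.9]
```

```bash
python3 jog.py '0 0.002 0 0 0 0.004 0;0 0.004 0 0 0 0.004 0;0 0.005 0 0 0 0.004 0;0 0.005 0 0 0 0.004 0'
python3 - <<'E'
from h import *
o=get_obs();print(injig(o["tool_pos"]),R.from_euler('z',J[2]).inv().apply(o["contact_force"]),o["wrist_torque"]);go([.5,.08,.03],J[2])
E
```

```text
t: 13.47
tool_pos: [0.5106, 0.0845, 0.0331]
tool_rot: [-3.135, -0.203, -0.006]
contact_force: [-13.4, -5.0, 2.2]
opening: 0.0547
grip_force: 67.3
[-24.81351825   2.73204299  33.11345042] [-13.91053764  -3.19056706   2.19986204] [-0.71982742  2.09341999 -0.13938307]
shift [-0.0111  0.0031  0.0031] turn [ 0.     -0.0037 -0.0017] pos [0.5106 0.0845 0.0331] F [-13.4  -5.    2.2]
```

Estimated blank x is −2.4 and the force is still spring-like. A little further, to the hard stop.

```bash
python3 jog.py '0 0.002 0 0 0 0.002 0;0 0.003 0 0 0 0.002 0;0 0.004 0 0 0 0.002 0;0 0.004 0 0 0 0.002 0'
python3 - <<'E'
from h import *
o=get_obs();print(injig(o["tool_pos"]),R.from_euler('z',J[2]).inv().apply(o["contact_force"]),o["wrist_torque"]);go([.5,.08,.03],J[2])
E
```

```text
t: 13.8
tool_pos: [0.5106, 0.0844, 0.0329]
tool_rot: [3.134, 0.203, -0.009]
contact_force: [-30.0, -6.8, 14.6]
opening: 0.0546
grip_force: 69.0
[-24.90493463   2.71287342  32.90098952] [-30.66003561  -2.84705868  14.61696993] [-1.10063648  4.17045019 -0.18978058]
shift [-0.011  0.003  0.003] turn [ 0.0001  0.0057 -0.0015] pos [0.5106 0.0844 0.0329] F [-30.   -6.8  14.6]
```

That's the hard stop: no advance, and the force is up to 31 N. I'll hold while the plunger comes out.

```bash
python3 jog.py '0 0 0 0 0 0 0;0 0 0 0 0 0 0;0 0 0 0 0 0 0;0 0 0 0 0 0 0;0 0 0 0 0 0 0;0 0 0 0 0 0 0;0 0 0 0 0 0 0;0 0 0 0 0 0 0;0 0 0 0 0 0 0;0 0 0 0 0 0 0;0 0 0 0 0 0 0;0 0 0 0 0 0 0;0 0 0 0 0 0 0;0 0 0 0 0 0 0;0 0 0 0 0 0 0;0 0 0 0 0 0 0;0 0 0 0 0 0 0;0 0 0 0 0 0 0'
python3 - <<'E'
from h import *
import cv2
o=get_obs();print(injig(o["tool_pos"]),R.from_euler('z',J[2]).inv().apply(o["contact_force"]))
t=cam.get_image("top")[:,:,::-1];s=cam.get_image("scene")[:,:,::-1]
cv2.imwrite("pics/p2.png",np.hstack([cv2.resize(t[140:245,195:300],(400,400),interpolation=cv2.INTER_CUBIC),cv2.resize(s[170:270,215:315],(400,400),interpolation=cv2.INTER_CUBIC)]))
E
```

```text
t: 15.3
tool_pos: [0.5106, 0.0845, 0.0329]
tool_rot: [3.135, 0.203, -0.008]
contact_force: [-29.8, -7.3, 14.2]
opening: 0.0551
grip_force: 69.0
[-24.89029657   2.75602771  32.91417745] [-30.5393885   -3.29653298  14.18098881]
```

View pics/p2.png

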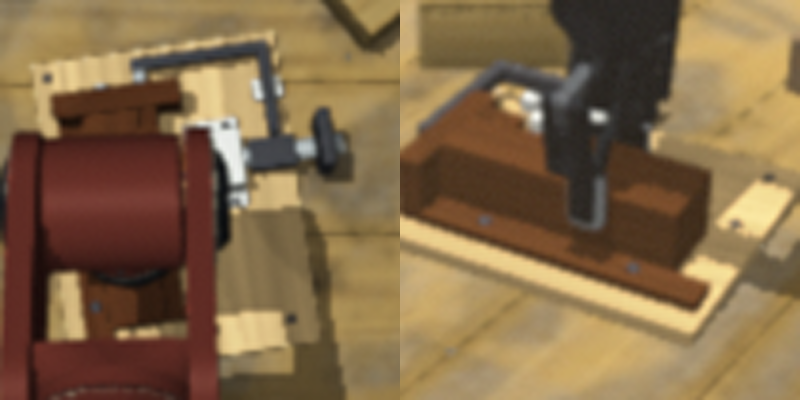

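The handle is back at (325,138), meaning the plunger is out by all but about 2 mm and sits in the notch. I'll relax the push, then open and rise.

```bash
python3 jog.py '0 -0.002 0.0005 -0.001 0 0 0;0 -0.004 0.0005 -0.001 0 0 0;0 -0.005 0.0005 -0.001 0 0 0;0 -0.005 0.0005 -0.001 0 0 0'
python3 - <<'E'
from h import *
o=get_obs();print(injig(o["tool_pos"]),R.from_euler('z',J[2]).inv().apply(o["contact_force"]));go([.5,.08,.03],J[2])
E
python3 jog.py '0.08 0 0 0 0 0 0;0.08 0 0 0 0 0 0;0.08 0 0 0 0 0 0;0.08 0 0 0 0 0 0;0.08 0 0 0 0 0 0;0.08 0 0 -0.02 0 0 0;0.08 0 0 -0.05 0 0 0;0.08 0 0 -0.09 0 0 0;0.08 -0.03 0 -0.13 0 0 0;0.08 -0.07 0 -0.16 0 0 0;0.08 -0.1 0 -0.19 0 0 0;0.08 -0.1 0 -0.19 0 0 0'
```

```text
t: 15.73
tool_pos: [0.5105, 0.0844, 0.0337]
tool_rot: [-3.133, -0.202, -0.014]
contact_force: [-6.9, -0.9, -6.6]
opening: 0.0548
grip_force: 66.3
[-24.98335687   2.6889392   33.65332668] [-6.9729621   0.03090661 -6.63420811]
shift [-0.011   0.003   0.0036] turn [-0.001 -0.009 -0.002] pos [0.5105 0.0844 0.0337] F [-6.9 -0.9 -6.6]
t: 16.73
tool_pos: [0.4125, 0.071, 0.2308]
tool_rot: [-3.134, -0.202, -0.046]
contact_force: [-0.2, -0.6, 0.9]
opening: 0.0799
grip_force: 0.0
```

```bash
python3 jog.py '0.08 0 0.3 0 0 0 0;0.08 0 0.3 0 0 0 0;0.08 0 0.3 0 0 0 0;0.08 0 0.3 0 0 0 0;0.08 0 0.3 0 0 0 0;0.08 0 0.3 0 0 0 0;0.08 0 0.3 0 0 0 0;0.08 0 0.3 0 0 0 0;0.08 0 0.3 0 0 0 0;0.08 0 0.3 0 0 0 0'
python3 - <<'E'
import ov as O
from h import *
import cv2
t=cam.get_image("top")[:,:,::-1];s=cam.get_image("scene")[:,:,::-1]
c=w(J,[[-3,2,0]])[0];it=[([c[0],c[1],.131],[O.box(-80,80,-28,28,12,60)])]
cv2.imwrite("pics/p3.png",np.hstack([O.ov(t,"top",it,(195,140),(100,100),4),O.ov(s,"scene",it,(205,170),(100,100),4)]))
E
```

```text
t: 17.57
tool_pos: [0.4515, -0.2265, 0.2261]
tool_rot: [-3.133, -0.201, -0.035]
contact_force: [-0.3, 0.4, 1.2]
opening: 0.0803
grip_force: 0.0
```

View pics/p3.png

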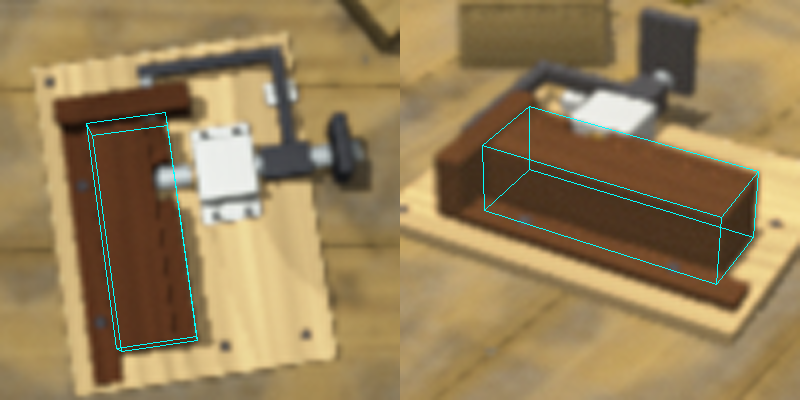

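The blank matches the overlay for its seated pose. The rod is in the notch at (170,177) and the handle is out. Handing in.

```bash
python3 -c "
from station import ctrl, cam, order, get_obs
print(order.finish_job())"
```

```text
the job is handed in; nothing more can be done
None
```

The job is handed in at about 17.6 s of the 61 s allowed: the last picture shows the blank at the stop along the fence with the plunger in its notch and the arm clear; I didn't re-measure the bystanders, but the arm carried nothing over them, and the hand-in gave no verdict.

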